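Offer up the paint box hinge leaf for its pin

ROBOT

A 7-joint arm with a two-finger parallel gripper is mounted at the origin on the work surface. World frame = base frame: x ahead of the robot, y to its left, z up, the work surface at z = 0. Lengths are in m, angles in rad, forces in N, time in s.
With the tool pointing down it reaches from about 0.425 to 0.825 m from the base axis. Payload 3.6 kg.
Tool frame: the origin (TCP) lies where the fingers leave the gripper's body, on its centre line; the fingertips stand 73 mm ahead of it and the grasp point (between the pads) lies 54 mm ahead of it; z points along the fingers, y is the line along which they close (so a half turn about z gives the same grasp; the last joint's range is limited). The gripper opens to 85 mm and grips with 20 to 120 N. Pads are 22 mm wide; open, the fingers measure 114 mm over their backs; the gripper's body (76 mm by 85 mm) begins 54 mm behind the grasp point. The pads swing forward as they close: fully open they stand 13 mm farther back than shut.
Start: joints at [1.302, 0.615, -0.013, 1.423, 0.008, 1.103, -0.04], TCP at [0.156, -0.631, 0.304] pointing down, gripper open.
Joint ranges: [-3.12, 3.12], [-0.3, 2.06], [-1.34, 1.32], [0.26, 2.42], [-1.36, 4.5], [0.01, 1.98], [-2.84, 2.84]. Speed limits (rad/s): [2.79, 2.79, 3.14, 3.14, 3.14, 3.14, 3.14].

INTERFACE

Orientations are given as a unit quaternion [x, y, z, w].
In Python, from station import arm, snapshot, camera_info, ticket gives the robot as it stands. Calls block until the motion is done:
- arm.movep(position, orientation): joint-space move of the TCP to a pose.
- arm.line_to(position, velocity=0.15, ori=None): straight line of the TCP; ori=None keeps the orientation; velocity is the mean speed in m/s.
- arm.move_j(angles): joint-space move.
- arm.move_gripper(opening, effort=None): opening from 0.0 (shut) to 1.0 (fully open); effort is the grip in N (None keeps the last); returns when the fingers have stopped.
- arm.pause(seconds).
- arm.ik(position, orientation): joint angles nearest the present ones, or None.
- snapshot(name): name is "scene" or "side" or "wrist"; returns the picture (400x640x3 uint8, blue, green, red); there is no depth.
- camera_info(name): a dict with "fx", "fy", "cx", "cy" (pixels), "R" (3x3) and "t" (3): a world point X has camera coordinates R X + t; the wrist camera has in their place "T_tool_cam" (4x4, takes a point from camera to tool coordinates, whose origin is the TCP and whose axes are the flange's). Camera axes: x right, y down, z forward; pixel columns grow to the right and rows downward; lengths in m; the calibration is good to about 2 mm. A picture is of the moment at which its call begins: read the wrist's pose just before it. camera_info takes no time and is no camera call.
A pose or a line that the arm cannot do raises arm.MotionError and nothing moves.
- ticket.finish_job(): hands the job in; it is judged then, once.
Readings, each from a call of its own:
- arm.read_time(): time.
- arm.read_joint_positions(): joint angles.
- arm.read_dq(): joint speeds.
- arm.read_effort(): joint torques, N m.
- arm.read_tool_pos(): TCP position.
- arm.read_eef_rot(): TCP orientation.
- arm.read_ft_force(): force on the tool from outside, world axes, zero at the start.
- arm.read_wrist_torque(): the same for the moment, N m.
- arm.read_opening(): opening from 0.0 (shut) to 1.0 (fully open).
- arm.read_finger_force(): force on a finger pad.
Only numpy, scipy, OpenCV 4.12 (cv2) and the standard library are available. Lean on these libraries where they do the work, as an engineer would, in place of code of your own. Each camera call takes 0.05 s, during which the arm holds its last target. There are 200 camera calls.

TASK

The paint box needs its lid hinge put back together: pull the drawer of the small cabinet well open and take out the loose brass hinge leaf. Slip its knuckle between the two knuckles of the hinge leaf screwed to the front edge of the paint box, lying flat in line with that leaf, so that all three knuckle holes line up and a hinge pin would pass straight through. Finish while still holding the leaf there, steady and without forcing it, and leave the jar, the can and the block of pins where they are.

Things in the scene. Friction and masses are not known exactly. Their poses are not given: they have to be found in the camera images.
- cabinet_drawer0_handle (a point): centre of the drawer's level steel bar handle: 11 mm thick, at least 80 mm clear between its stems, 35 mm in front of the drawer front, 41.5 mm above the table. x points into the cabinet (the drawer opens towards minus x), y along the bar. Grey cabinet with green drawer front, fixed, 200 deep x 250 wide x 75 mm high, left or right of the paint box.
- cabinet_drawer0 (a joint): opening of the drawer in m: 0 shut, 0.134 at its stop; well open is more than 0.10. Light to pull (1 to 3 N), stays where it is left. The drawer floor is 22 mm above the table, its side walls rise to 53 mm, its front to 62 mm; inside 155 mm deep, 208 mm wide.
- leaf: loose brass leaf, 130 to 210 g, flat on the drawer floor. Plate 60 (x) x 44 (y) x 6 mm; origin: centre of the plate's underside, z up. At +x a 24 mm wide tongue carries one knuckle (tube 22 mm outside, 10 mm hole, 24 mm long along y), axis 44 mm ahead of and 11 mm above the origin. Starts with the knuckle pointing into the cabinet (within 20 degrees); grip it by the plate's long edges, 44 mm apart.
- leaf_eye (a point): centre of the hole in the loose leaf's knuckle; axes as leaf, the hole runs along y.
- paintbox: wooden paint box without lid, fixed, 160 deep x 240 wide x 100 mm high; origin: centre of its underside, front (to the robot) at minus x, z up. A brass leaf lies screwed on its front edge, underside 100 mm above the table; its two knuckles (22 mm outside, 10 mm hole, 22.5 mm long) stand out in front, 29 mm apart: 2.5 mm play on either side of the loose knuckle.
- box_eye (a point): point midway between the paint box's two knuckles on the axis of their holes, where the loose hole belongs: 14.5 mm in front of the box's front face, 111 mm above the table. Axes as paintbox; holes along y. The loose leaf in place has its x, y, z axes parallel to these, its plate towards minus x. Nothing below supports it.
- jar: closed glass jar with green lid, 72 mm diameter, 100 mm high, origin at the centre of its underside; leave alone.
- can: closed metal can, 66 mm diameter, 75 mm high, origin at the centre of its underside; leave alone.
- pinblock: wooden block 70 x 50 x 25 mm with two hinge pins (6 mm) standing in it to 74 mm height, origin at the centre of its underside; leave alone.

How it is judged:
By the outcome, as a careful person would: the job done as asked, in the order asked, and still so for the second after the job is handed in, while the arm keeps its last pose, push and grip.
It also fails if it takes over 61 s, if anything falls off the work surface, if the arm or the gripper's body presses on something with over 40 N, if the wrist force passes 120 N, or if a joint passes its speed limit or range.

## Working session

There is one attempt and no reset: what is moved stays moved. The work goes in short steps, each a Python script; the robot and the scene stay as the last script left them, time stands still between calls to the robot, and variables do not carry over. Pictures are saved under pics/ and viewed, at most 13 in all, crops included, and the job is handed in when it is done.

```bash
mkdir -p pics; ls; python3 - <<'E'
from station import arm, snapshot, camera_info
import cv2, numpy as np
for n in ("scene","side"):
    cv2.imwrite(f"pics/{n}0.png",snapshot(n)); c=camera_info(n); print(n,c)
print(camera_info("wrist")); print(arm.read_time(),arm.read_tool_pos(),arm.read_eef_rot())
E
```

```text
pics
scene {'fx': 473.76941230809786, 'fy': 473.76941230809786, 'cx': 313.75167874484004, 'cy': 205.4232177057645, 'R': array([[-0.26872519,  0.96306353,  0.01718739],
       [ 0.5040209 ,  0.15579886, -0.84952319],
       [-0.82082258, -0.21962548, -0.52727123]]), 't': array([ 0.14795617, -0.19987662,  2.15335454])}
side {'fx': 464.40305876227023, 'fy': 464.40305876227023, 'cx': 316.907229934753, 'cy': 192.64688506785697, 'R': array([[-0.83497576, -0.55028396, -0.00174527],
       [-0.41670424,  0.63435306, -0.65111733],
       [ 0.35940654, -0.54293992, -0.75897508]]), 't': array([0.47021446, 0.3147786 , 1.42927977])}
{'fx': 325.884781494102, 'fy': 325.884781494102, 'cx': 316.1290300815636, 'cy': 198.4146164307552, 'T_tool_cam': array([[ 1.20235649e-03, -9.64607756e-01, -2.63686235e-01,
         6.69706607e-02],
       [ 9.99999200e-01,  1.05636257e-03,  6.95447776e-04,
        -4.08369863e-04],
       [-3.92286052e-04, -2.63686860e-01,  9.64608255e-01,
        -6.99217642e-02],
       [ 0.00000000e+00,  0.00000000e+00,  0.00000000e+00,
         1.00000000e+00]])}
0.1 [ 0.15554013 -0.63057096  0.30285141] [ 9.92695563e-01  1.20640588e-01 -1.51561702e-04 -1.15974360e-03]
```

View pics/scene0.png

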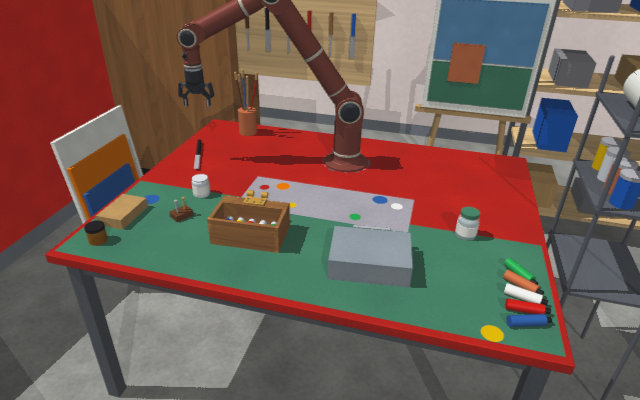

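View pics/side0.png

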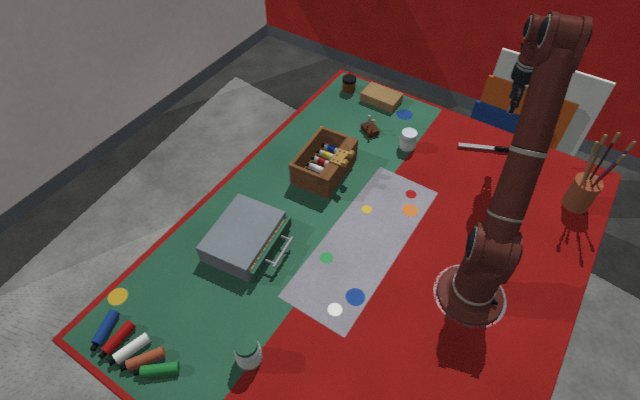

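The scene view shows the paint box at (250,222) with its brass leaf at (256,198), and the cabinet at (371,255). The side view shows the handle near (283,250) and the hinge near (345,157). The can is at (408,140), the jar at (248,353) and the pin block at (370,129). Next I'll make a rough estimate by casting rays.

```bash
cat > h.py <<'E'
from station import arm, snapshot, camera_info, ticket
import cv2, numpy as np
from scipy.spatial.transform import Rotation as Ro
def pose(name):
    c=camera_info(name)
    if name=="wrist":
        Rt=Ro.from_quat(arm.read_eef_rot()).as_matrix(); p=np.array(arm.read_tool_pos()); T=c["T_tool_cam"]
        return c,Rt@T[:3,:3],Rt@T[:3,3]+p      # cam->world rotation, centre
    R=np.array(c["R"]); return c,R.T,-R.T@c["t"]
def ray(P,uv):
    c,R,o=P; d=R@np.array([(uv[0]-c["cx"])/c["fx"],(uv[1]-c["cy"])/c["fy"],1]); return o,d/np.linalg.norm(d)
def onz(P,uv,z):
    o,d=ray(P,uv); return o+d*(z-o[2])/d[2]
def proj(P,X):
    c,R,o=P; q=R.T@(np.array(X)-o); return np.array([c["fx"]*q[0]/q[2]+c["cx"],c["fy"]*q[1]/q[2]+c["cy"]])
def tri(*rs):
    A=sum(np.eye(3)-np.outer(d,d) for o,d in rs); b=sum((np.eye(3)-np.outer(d,d))@o for o,d in rs); return np.linalg.solve(A,b)
def down(yaw):  # tool z down; tool x at world angle yaw
    return (Ro.from_euler('z',yaw)*Ro.from_euler('x',np.pi)).as_quat()
E
python3 - <<'E'
from h import *
S=pose("side");C=pose("scene")
for n,uv,z in [("cab top",(236,197),.075),("cabtop",(287,208),.075),("cabtop",(199,240),.075),("cabtop",(250,265),.075),("handle ends",(291,238),.0415),("h",(276,262),.0415),("hinge",(345,157),.111),("box",(325,130),.1),("box",(357,147),.1),("box",(292,160),.1),("can",(408,150),.0),("jar",(248,365),0),("pin",(370,135),0)]:
    print(n,onz(S,uv,z).round(3))
s=snapshot("side"); 
a=cv2.resize(s[110:200,280:430],None,fx=5,fy=5,interpolation=2)[:,:750]
cv2.imwrite("pics/s1.png",cv2.resize(s[115:285,190:415],(790,597),interpolation=2))
E
```

```text
cab top [0.806 0.134 0.075]
cabtop [0.632 0.077 0.075]
cabtop [0.789 0.336 0.075]
cabtop [0.596 0.32  0.075]
handle ends [0.565 0.151 0.042]
h [0.551 0.252 0.042]
hinge [ 0.577 -0.204  0.111]
box [ 0.722 -0.297  0.1  ]
box [ 0.572 -0.283  0.1  ]
box [ 0.734 -0.097  0.1  ]
can [ 0.442 -0.473  0.   ]
jar [0.434 0.544 0.   ]
pin [ 0.611 -0.467  0.   ]
```

View pics/s1.png

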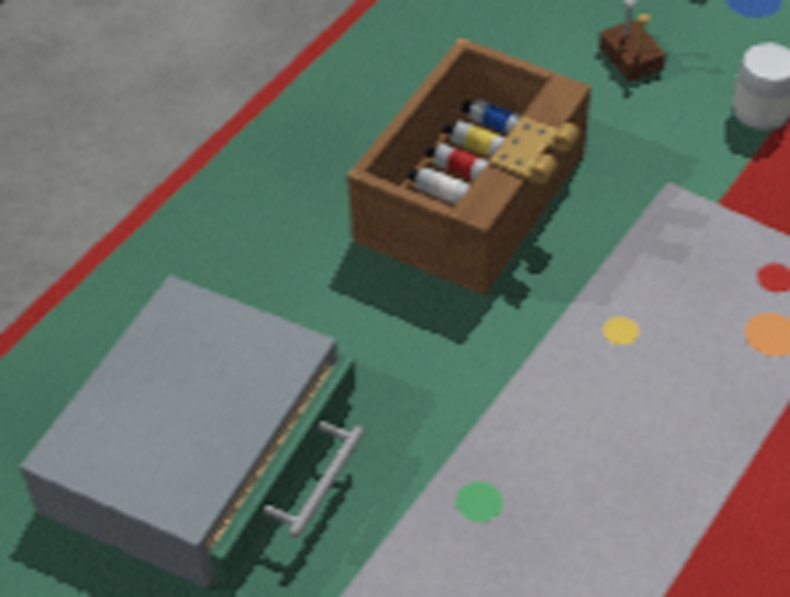

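The crop shows the cabinet's top corners, the handle ends at about (360,432) and (297,528), and the box's hinge with its two knuckles at (565,135) and (541,168). Next I'll compute positions from these and move the wrist camera above the hinge.

```bash
python3 - <<'E'
from h import *
S=pose("side"); f=lambda x,y:(190+x/3.511,115+y/3.511)
P={k:onz(S,f(*xy),z) for k,xy,z in [("cBR",(172,277),.075),("cFR",(337,345),.075),("cBL",(22,468),.075),("cFL",(195,545),.075),("hR",(360,432),.0415),("hL",(297,528),.0415),("bBR",(462,42),.1),("bFR",(590,88),.1),("bBL",(350,176),.1),("bFL",(487,222),.1),("kR",(570,135),.111),("kL",(542,170),.111)]}
for k in P: print(k,P[k].round(4))
yaw=lambda a,b:np.degrees(np.arctan2(-(P[a]-P[b])[0],(P[a]-P[b])[1]))
print(yaw("cBL","cBR"),yaw("cFL","cFR"),yaw("hL","hR"),yaw("bBL","bBR"),yaw("bFL","bFR"))
by=np.radians((yaw("bBL","bBR")+yaw("bFL","bFR"))/2)
k=(P["kR"]+P["kL"])/2; print("k",k)
q=down(by); p=np.array([k[0]-.03,k[1],.22]);
arm.movep([p[0],p[1],.30],q)
print(arm.read_time(),arm.read_tool_pos(),arm.read_joint_positions())
cv2.imwrite("pics/w1.png",snapshot("wrist"))
E
```

```text
cBR [0.8068 0.1175 0.075 ]
cFR [0.6219 0.0973 0.075 ]
cBL [0.775  0.3643 0.075 ]
cFL [0.596  0.3413 0.075 ]
hR [0.5606 0.1486 0.0415]
hL [0.5473 0.2642 0.0415]
bBR [ 0.7419 -0.3043  0.1   ]
bFR [ 0.5879 -0.3174  0.1   ]
bBL [ 0.7259 -0.0712  0.1   ]
bFL [ 0.5759 -0.0941  0.1   ]
kR [ 0.5643 -0.2345  0.111 ]
kL [ 0.5624 -0.1758  0.111 ]
7.340534314212642 6.07107141372432 6.545091188061614 3.9386430654609477 3.062788061817532
k [ 0.56338149 -0.2051285   0.111     ]
2.2 [ 0.53291074 -0.2066823   0.29999602] [ 0.39183644  0.49677759 -0.09330373  1.66153691  0.05451996  0.98574447
 -1.23250985]
```

View pics/w1.png

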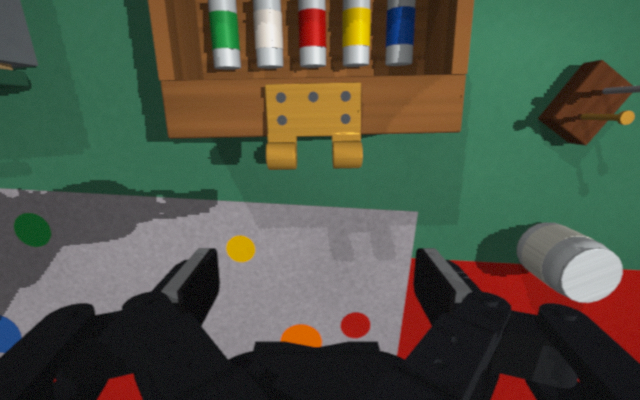

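The wrist view shows the fixed leaf's brass knuckles at cols 267–297 and 333–362, rows 142–168. The box's front top edge runs from (168,137) to (462,131). I'll fit these, move to the handle and measure it.

```bash
cat >> h.py <<'E'
def brass(im):
    h=cv2.cvtColor(im,cv2.COLOR_BGR2HSV); return cv2.inRange(h,(14,110,90),(28,255,255))
def box_from(im,P,rows=(75,185),cols=(150,475)):
    """box yaw from the front top edge, box_eye from the knuckles"""
    h=cv2.cvtColor(im,cv2.COLOR_BGR2HSV)
    green=cv2.inRange(h,(60,60,30),(95,255,255))
    pts=[]
    b=brass(im); b[:rows[0]]=0;b[rows[1]:]=0;b[:,:cols[0]]=0;b[:,cols[1]:]=0
    n,l,s,_=cv2.connectedComponentsWithStats(b); i=1+np.argmax(s[1:,4]); b=(l==i).astype(np.uint8)
    return b,s[i]
E
python3 - <<'E'
from h import *
im=cv2.imread("pics/w1.png"); P=pose("wrist")
b,s=box_from(im,P); print(s)
for r in range(135,172,3): c=np.flatnonzero(b[r]); print(r,[ (g[0],g[-1]) for g in np.split(c,np.flatnonzero(np.diff(c)>2)+1) if len(g)])
print("front rows L",[np.flatnonzero(b[:,c]).max() for c in range(269,297,4)],"R",[np.flatnonzero(b[:,c]).max() for c in range(335,362,4)])
# box edge: strongest saturation/hue step
h=cv2.cvtColor(im,cv2.COLOR_BGR2HSV); w=cv2.inRange(h,(3,60,40),(20,255,255)); E=[]
for c in list(range(180,258,3))+list(range(372,455,3)):
    r=np.flatnonzero(w[90:150,c]); E.append(onz(P,(c+.0,90+r.max()+.5),.1))
E=np.array(E); m=np.polyfit(E[:,1],E[:,0],1); res=E[:,0]-np.polyval(m,E[:,1]); print("yaw",np.degrees(-np.arctan(m[0])),"front x at y=-.205",np.polyval(m,-.205),"res",res.std())
E
```

```text
[  158    75   308    94 17707]
135 [(np.int64(169), np.int64(194)), (np.int64(198), np.int64(205)), (np.int64(208), np.int64(261)), (np.int64(267), np.int64(360))]
138 [(np.int64(267), np.int64(296)), (np.int64(332), np.int64(360))]
141 [(np.int64(268), np.int64(296)), (np.int64(332), np.int64(360))]
144 [(np.int64(267), np.int64(296)), (np.int64(333), np.int64(361))]
147 [(np.int64(266), np.int64(296)), (np.int64(333), np.int64(361))]
150 [(np.int64(266), np.int64(296)), (np.int64(333), np.int64(362))]
153 [(np.int64(266), np.int64(296)), (np.int64(333), np.int64(362))]
156 [(np.int64(266), np.int64(296)), (np.int64(333), np.int64(362))]
159 [(np.int64(266), np.int64(296)), (np.int64(333), np.int64(362))]
162 [(np.int64(267), np.int64(296)), (np.int64(333), np.int64(361))]
165 [(np.int64(267), np.int64(296)), (np.int64(333), np.int64(360))]
168 [(np.int64(269), np.int64(295))]
171 []
front rows L [np.int64(168), np.int64(168), np.int64(168), np.int64(168), np.int64(168), np.int64(168), np.int64(168)] R [np.int64(167), np.int64(167), np.int64(167), np.int64(167), np.int64(167), np.int64(167), np.int64(166)]
yaw 4.760042498916984 front x at y=-.205 0.5797971793159726 res 0.00024063307335415036
```

```bash
python3 - <<'E'
from h import *
im=cv2.imread("pics/w1.png"); P=pose("wrist")
bx=np.radians(4.7); nx=np.array([np.cos(bx),np.sin(bx),0])
# knuckle: tangent of front silhouette
for side,(c,r) in {"L":(281,168.5),"R":(347.5,167.4)}.items():
    o,d=ray(P,(c,r)); p=onz(P,(c,r),.111); dn=d-(d@np.array([-nx[1],nx[0],0]))*np.array([-nx[1],nx[0],0])
    sinb=abs(dn[2])/np.linalg.norm(dn); print(side,p+nx*.011/sinb)
for c in (314.5,314): print("mid",onz(P,(c,155),.111))
y=np.radians(6.5)
arm.movep([.545,.206,.24],down(y+np.pi/2)); arm.move_gripper(.4)
print(arm.read_time(),arm.read_tool_pos(),arm.read_eef_rot(),arm.read_opening(),arm.read_joint_positions())
cv2.imwrite("pics/w2.png",snapshot("wrist"))
E
```

```text
L [ 0.56333157 -0.17618223  0.111     ]
R [ 0.567404   -0.22943111  0.111     ]
mid [ 0.56463331 -0.20332233  0.111     ]
mid [ 0.56460964 -0.20292578  0.111     ]
4.3333 [0.54501315 0.20596706 0.24002079] [6.65903066e-01 7.46038274e-01 7.52558060e-06 7.59577776e-06] 0.4016886934621566 [-0.08511124  0.6243132  -0.50741638  1.69465864  0.36559781  0.91822716
 -0.62387723]
```

View pics/w2.png

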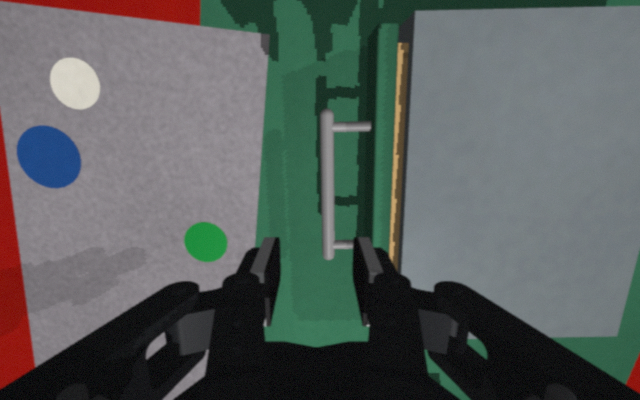

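The handle bar runs from (327,112) to (329,258), with its stems at rows 128 and 245. The next step is to measure it, grip it and pull.

```bash
python3 - <<'E'
from h import *
im=cv2.imread("pics/w2.png"); P=pose("wrist")
h=cv2.cvtColor(im,cv2.COLOR_BGR2HSV); m=cv2.inRange(h,(0,0,95),(180,50,255))
pts=[]
for r in range(145,232):
    c=np.flatnonzero(m[r,305:352])+305
    if len(c): pts.append((c.mean(),r))
pts=np.array(pts); pf=np.polyfit(pts[:,1],pts[:,0],1); print(len(pts),pf,np.std(pts[:,0]-np.polyval(pf,pts[:,1])))
A=onz(P,(np.polyval(pf,128),128),.0415);B=onz(P,(np.polyval(pf,245),245),.0415)
c=(A+B)/2; y=np.arctan2(-(A-B)[0],(A-B)[1]); print(A,B,c,np.degrees(y))
q=down(y+np.pi/2); n=np.array([np.cos(y),np.sin(y),0])
arm.move_gripper(.36)
G=c.copy(); G[2]=.0415+.054-.002
arm.movep([G[0],G[1],.16],q); arm.line_to(G,.12)
print("at",arm.read_time(),arm.read_ft_force(),arm.read_opening())
arm.move_gripper(0,60)
print("grip",arm.read_opening(),arm.read_finger_force(),arm.read_ft_force())
try: arm.line_to(G-n*.128,.08)
except arm.MotionError as e:
    print(e); arm.line_to(G-n*.118,.08)
print(arm.read_time(),arm.read_tool_pos(),arm.read_opening(),arm.read_ft_force(), n,y)
E
```

```text
87 [1.30859517e-02 3.25522600e+02] 0.19559589418846948
[0.54819018 0.25922502 0.0415    ] [0.56208309 0.15840944 0.0415    ] [0.55513663 0.20881723 0.0415    ] 7.846234020991865
at 5.7167 [-0.04685698 -0.86200613 -0.94927435] 0.3557208227229853
grip 0.10141012749302426 58.557021617889404 [ 0.14826914 -0.77963454  3.1115664 ]
7.7917 [0.42854416 0.19205677 0.0941478 ] 0.10741859664618009 [-0.37254374  0.67174489  7.9786795 ] [0.990638 0.136515 0.      ] 0.13694261754830192
```

```bash
python3 - <<'E'
from h import *
p=np.array(arm.read_tool_pos()); y=.137; n=np.array([np.cos(y),np.sin(y),0])
arm.move_gripper(.36); arm.line_to([p[0],p[1],.17],.2)
t=p+n*.085; arm.movep([t[0],t[1],.25],down(y)); arm.move_gripper(1.0)
print(arm.read_time(),arm.read_tool_pos(),arm.read_joint_positions())
cv2.imwrite("pics/w3.png",snapshot("wrist"))
E
```

```text
10.25 [0.51275926 0.2036145  0.25006132] [-0.39863901  0.52268638 -0.02871377  1.78049286  0.01923586  0.83856344
 -1.87021218]
```

View pics/w3.png

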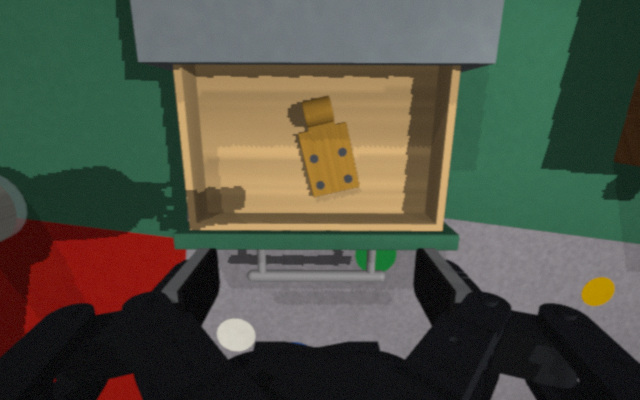

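The drawer is open with the leaf inside: the plate is centred at about (330,160), the knuckle is at (318,110), and it is turned about 12° from the drawer axis. Next, measure it.

```bash
python3 - <<'E'
from h import *
im=cv2.imread("pics/w3.png"); P=pose("wrist")
h=cv2.cvtColor(im,cv2.COLOR_BGR2HSV)
print("leaf hsv",h[175,335],h[150,325],h[110,318],"wood",h[160,250],h[110,380],h[190,280])
m=cv2.inRange(h,(14,165,60),(28,255,255)); m[:80]=0;m[215:]=0;m[:,:270]=0;m[:,385:]=0
m=cv2.morphologyEx(m,cv2.MORPH_CLOSE,np.ones((9,9)))
o=cv2.morphologyEx(m,cv2.MORPH_OPEN,cv2.getStructuringElement(cv2.MORPH_ELLIPSE,(37,37)))
# plate contour in world plane (top face z=.028)
c=max(cv2.findContours(m,cv2.RETR_EXTERNAL,cv2.CHAIN_APPROX_NONE)[0],key=cv2.contourArea)[:,0]
print(cv2.contourArea(c))
W=np.array([onz(P,x,.028)[:2] for x in c]); cc=max(cv2.findContours(o,cv2.RETR_EXTERNAL,cv2.CHAIN_APPROX_NONE)[0],key=cv2.contourArea)[:,0]
V=np.array([onz(P,x,.028)[:2] for x in cc])
for A in (V,W):
    r=cv2.minAreaRect((A*1000).astype(np.float32)); print(r)
d=im.copy(); cv2.drawContours(d,[c[:,None]],-1,(255,0,0),1); cv2.drawContours(d,[cc[:,None]],-1,(0,0,255),1)
cv2.imwrite("pics/w3c.png",cv2.resize(d[80:220,240:420],None,fx=4,fy=4,interpolation=0))
E
```

```text
leaf hsv [ 19 185 171] [ 19 183 166] [ 19 181 148] wood [ 18 116 183] [ 18 114 166] [ 17 115 207]
3782.0
((539.8299560546875, 197.00686645507812), (64.9921875, 42.66041946411133), 21.376602172851562)
((548.474609375, 200.50717163085938), (83.66632080078125, 42.873233795166016), 21.383764266967773)
```

View pics/w3c.png

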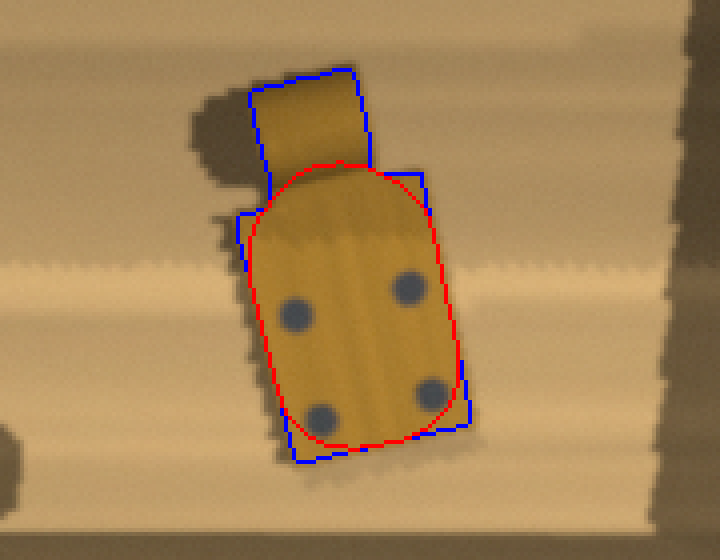

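The contours follow the leaf well: yaw 21.4°, origin at about (0.5375, 0.196). I'll descend to just above the floor, feel for contact and grip.

```bash
python3 - <<'E'
from h import *
y=np.radians(21.4); u=np.array([np.cos(y),np.sin(y)]); g=np.array([.5375,.1962])+.007*u
q=down(y)
arm.move_gripper(.67)
arm.movep([g[0],g[1],.15],q); arm.line_to([g[0],g[1],.103],.1)
arm.pause(.1); f0=arm.read_ft_force()[2]; z=.103; print(arm.read_time(),"f0",f0)
while z>.084:
    z-=.0015; arm.line_to([g[0],g[1],z],.03); f=arm.read_ft_force()[2]-f0
    if abs(f)>3: break
print("contact z",z,f,arm.read_tool_pos(),arm.read_time())
zg=z+.003
arm.line_to([g[0],g[1],zg],.03); print(arm.read_ft_force())
arm.move_gripper(0,50); arm.pause(.1)
print("grip",arm.read_opening(),arm.read_finger_force(),arm.read_ft_force(),arm.read_tool_pos(),arm.read_time())
E
```

```text
11.9167 f0 0.36714607013525574
contact z 0.08949999999999998 4.336585523327384 [0.54472254 0.19889864 0.09028911] 14.1667
[-0.19548131  0.47198683 -0.42568244]
grip 0.4920026582447667 54.19593934871955 [ 0.15934376 -0.45707755  5.05617578] [0.54453036 0.19896852 0.09308322] 14.7917
```

```bash
python3 - <<'E'
from h import *
p=np.array(arm.read_tool_pos())
arm.line_to([p[0],p[1],.24],.15); arm.move_gripper(0,70)
b=np.radians(4.7); nx=np.array([np.cos(b),np.sin(b),0]); eye=np.array([.5654,-.203,.111])
t=eye-nx*(.037+.045); t[2]=.24
arm.movep(t,down(b)); t[2]=.1711; arm.line_to(t,.12); arm.pause(.2)
print(arm.read_time(),arm.read_tool_pos(),arm.read_opening(),arm.read_ft_force(),arm.read_wrist_torque())
cv2.imwrite("pics/w4.png",snapshot("wrist")); cv2.imwrite("pics/s4.png",snapshot("side"))
E
```

```text
18.5917 [ 0.48415365 -0.20988535  0.17195722] 0.485407871113086 [ 0.34022092 -0.23723915 -1.46228884] [-0.03805729  0.02317196  0.02963172]
```

View pics/w4.png

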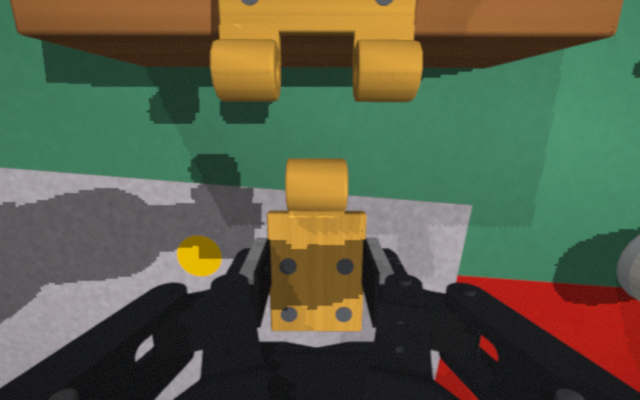

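The view shows the leaf held straight, with its knuckle at cols 286–349, rows 159–211. The fixed knuckles are at cols 212–281 and 354–422, front edge at row 101. I'll measure the relative offset from this picture.

```bash
cat >> h.py <<'E'
def runs(a):
    c=np.flatnonzero(a); return [(g[0],g[-1]) for g in np.split(c,np.flatnonzero(np.diff(c)>2)+1) if len(g)]
def front(P,uv,nx,s):   # axis point from a ray grazing the -x (s=+1) or +x (s=-1) side of the tube, axis at z=.111
    o,d=ray(P,uv); e=np.array([-nx[1],nx[0],0]); dn=d-(d@e)*e; return onz(P,uv,.111)+s*nx*.011*np.linalg.norm(dn)/abs(dn[2])
E
python3 - <<'E'
from h import *
im=cv2.imread("pics/w4.png"); P=pose("wrist"); b=brass(im)
for r in (55,65,75,85,92,170,180,190,200,220,240,320): print(r,runs(b[r]))
fr=lambda cs,lo,hi:[int(np.flatnonzero(b[lo:hi,c])[-1]+lo) for c in cs]
fl=[(c,fr([c],40,130)[0]+.5) for c in range(220,278,6)]; frr=[(c,fr([c],40,130)[0]+.5) for c in range(360,418,6)]
lo=[(c,int(np.flatnonzero(b[140:200,c])[0]+140)-.5) for c in range(292,345,6)]
print(fl,frr,lo)
t=np.radians(4.7); nx=np.array([np.cos(t),np.sin(t),0]); e=np.array([-nx[1],nx[0],0])
F=np.array([front(P,x,nx,1) for x in fl+frr]); L=np.array([front(P,x,nx,-1) for x in lo])
for n,A in (("fixed",F),("loose",L)):
    k=np.polyfit(A[:,1],A[:,0],1); print(n,"yaw",np.degrees(-np.arctan(k[0])),"along nx",(A@nx).mean(),(A@nx).std())
for n,c,r in (("fix in",(281+354)/2,72),("fix out",317,72),("loose",317.5,185)): print(n,onz(P,(c,r),.111)@e)
c=cv2.imread("pics/s4.png"); cv2.imwrite("pics/s4c.png",cv2.resize(c[110:200,300:420],(800,600),interpolation=2))
E
```

```text
55 [(np.int64(209), np.int64(280)), (np.int64(358), np.int64(422))]
65 [(np.int64(209), np.int64(280)), (np.int64(354), np.int64(423))]
75 [(np.int64(211), np.int64(280)), (np.int64(353), np.int64(421))]
85 [(np.int64(213), np.int64(280)), (np.int64(354), np.int64(418))]
92 [(np.int64(216), np.int64(279)), (np.int64(357), np.int64(416))]
170 [(np.int64(286), np.int64(347))]
180 [(np.int64(285), np.int64(347))]
190 [(np.int64(286), np.int64(347))]
200 [(np.int64(286), np.int64(346))]
220 [(np.int64(267), np.int64(365))]
240 [(np.int64(183), np.int64(212)), (np.int64(270), np.int64(362))]
320 [(np.int64(271), np.int64(283)), (np.int64(294), np.int64(338)), (np.int64(349), np.int64(361))]
[(220, 97.5), (226, 98.5), (232, 99.5), (238, 98.5), (244, 99.5), (250, 99.5), (256, 99.5), (262, 99.5), (268, 99.5), (274, 99.5)] [(360, 99.5), (366, 99.5), (372, 99.5), (378, 99.5), (384, 99.5), (390, 99.5), (396, 99.5), (402, 100.5), (408, 100.5), (414, 96.5)] [(292, 158.5), (298, 158.5), (304, 158.5), (310, 158.5), (316, 158.5), (322, 158.5), (328, 158.5), (334, 158.5), (340, 158.5)]
fixed yaw 4.637237143500852 along nx 0.5468212513316594 0.00032169652097875585
loose yaw 4.7593383784183665 along nx 0.5018910621877691 6.453577980988039e-06
fix in -0.24888927073690986
fix out -0.2487012874774554
loose -0.2489889736990242
```

View pics/s4c.png

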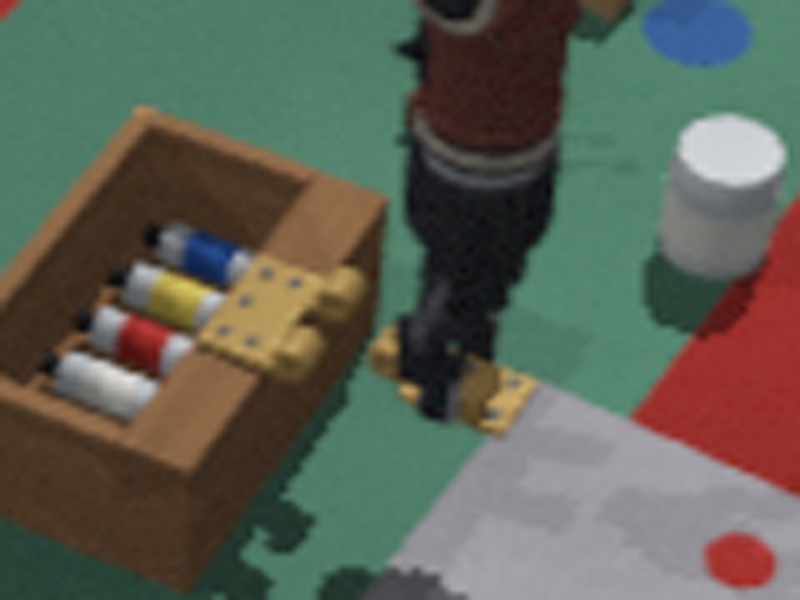

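The side crop confirms the leaf is held level in front of the gap. The measured offset is 44.8 mm forward, about 0 mm sideways and 0.9 mm down, so I'll insert gently.

```bash
python3 - <<'E'
from h import *
b=np.radians(4.7); nx=np.array([np.cos(b),np.sin(b),0]); e=np.array([-nx[1],nx[0],0])
t=np.array([.5654,-.203,.1711])-nx*.082; t[2]-=.0009
arm.line_to(t,.03); arm.pause(.2); f0=np.array(arm.read_ft_force()); print(arm.read_tool_pos(),f0)
for s in (.015,.025,.03,.035,.04,.0448):
    arm.line_to(t+nx*s,.03); f=np.array(arm.read_ft_force())-f0
    print(s,f.round(2))
    if np.abs(f).max()>5: print("STOP"); break
arm.pause(.5); print(arm.read_time(),arm.read_tool_pos(),(np.array(arm.read_ft_force())-f0).round(2),arm.read_wrist_torque(),arm.read_opening())
cv2.imwrite("pics/w5.png",snapshot("wrist")); P=pose("wrist"); im=cv2.imread("pics/w5.png"); m=brass(im)
for r in range(40,110,8): print(r,[tuple(map(int,x)) for x in runs(m[r])])
E
```

```text
[ 0.48366489 -0.20974602  0.1701659 ] [ 0.81973476 -0.8417192  -1.46754825]
0.015 [0.2  0.93 0.97]
0.025 [-0.79  0.58 -0.24]
0.03 [-1.52  1.44 -0.13]
0.035 [-1.04  0.56  0.21]
0.04 [-0.93 -0.29 -0.97]
0.0448 [-0.67  0.93  0.11]
22.0333 [ 0.52828777 -0.20606067  0.17022451] [-0.72  0.12  0.13] [0.03517733 0.01371285 0.02176419] 0.4835486343338832
40 [(16, 27), (30, 53), (56, 63), (66, 77), (80, 141), (145, 269), (272, 273), (276, 281), (284, 286), (289, 391), (394, 433), (436, 449), (452, 455), (458, 466), (469, 548), (551, 556), (559, 560), (563, 583), (586, 618)]
48 [(18, 101), (104, 416), (419, 585), (588, 599), (602, 616)]
56 [(20, 116), (120, 121), (124, 131), (134, 147), (150, 181), (185, 187), (190, 196), (199, 200), (203, 206), (220, 464), (467, 530), (533, 562), (569, 615)]
64 [(22, 214), (221, 243), (260, 309), (326, 374), (391, 490), (493, 613)]
72 [(23, 26), (32, 35), (38, 39), (42, 65), (68, 82), (85, 93), (96, 179), (182, 182), (185, 241), (263, 307), (328, 371), (393, 467), (471, 611)]
80 [(25, 51), (54, 101), (105, 151), (154, 156), (160, 163), (167, 167), (173, 247), (258, 311), (323, 375), (388, 465), (468, 475), (479, 609)]
88 [(27, 64), (67, 81), (85, 155), (159, 179), (183, 220), (223, 416), (419, 582), (587, 592), (596, 596), (599, 607)]
96 [(29, 85), (88, 97), (101, 220), (223, 582), (586, 591), (594, 606)]
104 [(30, 38), (41, 46), (49, 64), (67, 80), (83, 86), (89, 219), (224, 472), (475, 475), (478, 542), (545, 545), (548, 604)]
```

View pics/w5.png

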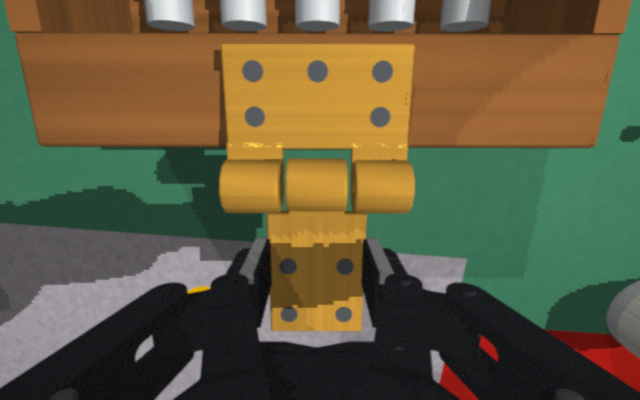

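The knuckle sits between the two fixed ones with even gaps (283/286 and 347/354 px) and no contact force. As a check, I'll compare the shading profiles of the three tubes and the heights in the scene and side views.

```bash
python3 - <<'E'
from h import *
im=cv2.imread("pics/w5.png").astype(float).sum(2)
pr={n:im[150:222,a:b].mean(1) for n,(a,b) in dict(L=(228,276),M=(292,342),R=(360,408)).items()}
for r in range(0,72,3): print(150+r,[int(pr[n][r]) for n in "LMR"],end=" ")
print()
print("cols",[[int(c) for c in np.flatnonzero(im[r,210:425]<330)+210] for r in (175,185,195)])
tiles=[]
for n in ("scene","side"):
    s=snapshot(n); u=proj(pose(n),[.5654,-.203,.111]).round().astype(int); print(n,u)
    tiles.append(cv2.resize(s[u[1]-18:u[1]+18,u[0]-24:u[0]+24],(400,300),interpolation=2))
cv2.imwrite("pics/t6.png",np.hstack(tiles))
E
```

```text
150 [394, 252, 402] 153 [394, 269, 401] 156 [402, 270, 408] 159 [315, 270, 362] 162 [280, 314, 273] 165 [341, 355, 335] 168 [367, 374, 365] 171 [384, 392, 379] 174 [402, 409, 395] 177 [418, 421, 407] 180 [424, 420, 416] 183 [425, 417, 421] 186 [420, 412, 420] 189 [413, 408, 417] 192 [406, 401, 412] 195 [389, 395, 397] 198 [362, 375, 363] 201 [355, 349, 358] 204 [334, 334, 334] 207 [314, 289, 316] 210 [260, 271, 266] 213 [191, 363, 257] 216 [180, 364, 278] 219 [181, 362, 277] 
cols [[210, 211, 212, 213, 214, 215, 216, 217, 218, 219, 220, 278, 279, 280, 281, 282, 283, 284, 285, 348, 349, 350, 351, 352, 353, 354, 355, 356, 414, 415, 416, 417, 418, 419, 420, 421, 422, 423, 424], [210, 211, 212, 213, 214, 215, 216, 217, 218, 219, 278, 279, 280, 281, 282, 283, 284, 285, 348, 349, 350, 351, 352, 353, 354, 355, 356, 415, 416, 417, 418, 419, 420, 421, 422, 423, 424], [210, 211, 212, 213, 214, 215, 216, 217, 218, 219, 220, 278, 279, 280, 281, 282, 283, 284, 285, 286, 348, 349, 350, 351, 352, 353, 354, 355, 356, 415, 416, 417, 418, 419, 420, 421, 422, 423, 424]]
scene [258 194]
side [348 159]
```

View pics/t6.png

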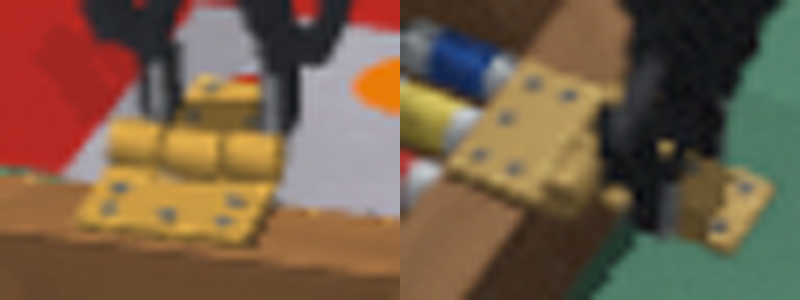

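The tubes line up in both views. The loose one is about 1 px (0.4 mm) too deep, so I'll trim that and hand in.

```bash
python3 - <<'E'
from h import *
b=np.radians(4.7); nx=np.array([np.cos(b),np.sin(b),0])
t=np.array([.5654,-.203,.1711])-nx*.082; t[2]-=.0009
arm.line_to(t+nx*.0444,.02); arm.pause(.8)
print(arm.read_time(),arm.read_tool_pos(),arm.read_ft_force(),np.abs(arm.read_dq()).max(),arm.read_opening())
print(ticket.finish_job())
E
```

```text
23.2333 [ 0.52792574 -0.20609302  0.1702025 ] [-0.70117067 -0.85701694 -1.90462591] 0.00152501535434521 0.48211853500226176
the job is handed in; nothing more can be done
None
```

I pulled the drawer about 128 mm open and took out the leaf. Its knuckle is now held level between the paint box's two knuckles, holes lined up within about 0.5 mm in the camera views and no noticeable contact force. I handed the job in at 23.2 s; no verdict was returned, and I did not re-measure the jar, can or pin block, though no move was aimed near them.

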